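# Hold the food processor on its third click with the filler open

## Task

I am about to trickle oil into the dressing: lift the orange filler cap out of the food processor's lid and set it down gently, standing upright on its plug in the round dish of the blue spoon rest, and let go of it. Then turn the sprung black dial on the motor block clockwise past its first two clicks to the third (the orange dot) and hold it there against its spring, which would turn it straight back. Finish while still holding the dial on the third click with the fingers; leave the container, sieve and tongs where they lie, and do not push the spoon rest about.

Things in the scene. Friction and masses are not known exactly. Their poses are not given: they have to be found in the camera images.
- cap_center (a point): Orange filler cap, loose, about 50 g, 44 mm high, upright. Point: on its axis, 22 mm above its underside. From below: plug 34 mm wide, 14 mm long, in the lid's hole with 2 mm play; flange 52 mm wide, 4 mm thick, on the collar; round grip 40 mm wide, 26 mm high, from 4 mm below this point to 22 mm above: take it here from above at any yaw. Lift straight up over 14 mm to free it
- processor: White compact food processor, fixed by suction feet; origin under its centre; x to its back, y to its left, 160 mm deep, 300 mm wide. Right: motor block 150 x 135 mm, flat top 125 mm up, dial in its middle. Left: clear bowl 132 mm wide with grey lid 136 mm wide, 157 mm up; the bowl's handle at the front reaches 95 mm from the bowl's axis, up to 142 mm high
- lid_collar (a point): Centre of the upper rim of the filler collar (56 mm wide, 6 mm above the lid) on the bowl's axis, 163 mm above the ledge; its hole is 38 mm wide. Same axes as the processor; the dial's axis lies 158 mm from here towards -y
- dial (a joint): Angle of the dial, rad: 0 at rest on its stop, grows clockwise seen from above. Clicks at 0.40, 0.80 and 1.20, hard stop at 1.26. The return spring (0.09 N m at rest, 0.13 at the third click) beats the clicks at every angle: let go, the dial runs back to 0. Getting over the clicks takes up to 0.18 N m
- dial_grip (a point): On the dial's upright axis, half-way up its black grip bar, 144 mm above the ledge; turns with the dial. Bar 50 mm long along x, 13 mm wide along y, 26 mm high (13 mm above and below this point); orange stripe on its +x end, which points back-left at rest, back-right on click three. Under it a skirt 54 mm wide, 6 mm thick. Black dots mark rest, clicks one and two; a larger orange dot click three
- rest_dish (a point): Blue ceramic spoon rest, 350 g, loose: centre of the flat inner floor of its round dish, 5 mm above the ledge. Floor 97 mm wide; rim 120 mm wide, 15 mm above the ledge. A handle groove 36 mm wide runs towards -x, to 152 mm from this point
- container: bystander: clear plastic tub with green flip top (closed), 86 x 116 x 70 mm, origin at the centre of its underside
- sieve: bystander: aluminium wire sieve lying mouth down, 148 mm in diameter, 60 mm high, flat handle along its +x to 200 mm from its origin, which is the centre of its underside
- tongs: bystander: locked steel tongs, 240 mm long along x, 40 mm wide, 21 mm high, lying flat; origin near the middle, on the underside
Mind the look-alikes: they are no part of the job. Of the things like the part that bears cap_center, leave any that is white or yellow; of the rest the smaller one is meant.

How it is judged:
On the way, in this order (a step that is already met when the one before it is completed fails the run):
1. the filler cap is lifted clear of the lid in the fingers (z of cap_center in the frame of lid_collar above 0.03 m and contact force between the fingers and cap above 0.3 N), for 0.1 s.
2. the cap stands upright in the dish of the spoon rest, let go (horizontal distance between cap_center and rest_dish below 0.032 m and z of cap_center in the frame of rest_dish below 0.027 m and angle between cap_center's own z axis and vertical below 0.15 rad and linear speed of cap below 0.03 m/s and contact force between the fingers and cap below 0.05 N), for 0.2 s.
3. the dial is held by the fingers on the third click for half a second (value of joint dial above 1.08 rad and contact force between the fingers and dial above 0.5 N), for 0.5 s.
At the end, for the whole second after the job is handed in: Through the last second the fingers hold the dial on its third click (above 1.08 rad, over 0.5 N); the cap, let go, stands still and upright (within 0.15 rad) on the floor of the spoon rest's dish, within 32 mm of its centre; the rest lies on the ledge (all of step 2 and all of step 3 and contact force between cap and dial below 0.05 N and height (world z) of rest_dish below 0.012 m); the arm keeps its last pose, push and grip.
It fails at once if the cap is dropped (falls freely faster than 0.6 m/s) (linear speed of cap above 0.6 m/s and contact force between the fingers and cap below 0.01 N).
It fails at once if the container, sieve or tongs are moved by more than 30 mm (distance of any of container, sieve, tongs from where it was at the start of the episode above 0.03 m).
It fails at once if the spoon rest is pushed by more than 50 mm (distance of rest_dish from where it was at the start of the episode above 0.05 m).
It also fails if it takes over 58 s, if anything falls off the work surface, if the arm or the gripper's body presses on something with over 40 N, if the wrist force passes 120 N, or if a joint passes its speed limit or range.

## Robot

A 6-joint arm with a two-finger parallel gripper is mounted at the origin on the work surface. World frame = base frame: x ahead of the robot, y to its left, z up, the work surface at z = 0. Lengths are in m, angles in rad, forces in N, time in s.
With the tool pointing down it reaches from about 0.3 to 0.775 m from the base axis. Payload 14.6 kg.
Tool frame: the origin (TCP) lies at the very end of the fingers, on their centre line; the grasp point (between the pads) lies 19 mm behind it; z points along the fingers, y is the line along which they close (so a half turn about z gives the same grasp; the last joint's range is limited). The gripper opens to 94 mm and grips with 3 to 60 N. Pads are 16 mm wide; open, the fingers measure 119 mm over their backs; the gripper's body (75 mm by 177 mm) begins 78 mm behind the grasp point.
Start: joints at [1.147, 0.3, 1.521, -0, 1.321, -0.067], TCP at [0.192, 0.515, 0.174] pointing down, gripper open.
Joint ranges: [-3.03, 3.03], [-0.79, 2.21], [0.23, 2.52], [-1.04, 4.18], [0, 3.07], [-2.55, 2.55]. Speed limits (rad/s): [2.22, 2.22, 2.57, 3.14, 3.14, 3.14].

## Interface

Orientations are given as [roll, pitch, yaw] about the fixed x, y, z axes, in that order (R = Rz(yaw) Ry(pitch) Rx(roll)).
In Python, from station import ctrl gives the robot as it stands.
- The arm moves only by the tool move_arm, never from a script. Its argument "increments" is a list of rows, each a list of 7 numbers: the opening, from 0 (shut) to 1 (fully open), then the shift along the tool's x, y, z in units of 50 mm (1.0 is 50 mm), then the turn, a rotation vector about the tool's x, y, z in rad. In form: [[claw, tx, ty, tz, rx, ry, rz], ...]. A call has 1 to 20 rows; each row shifts and turns the commanded pose from where the row before left it, along the tool's axes as they then stand; what a row does not reach is not made up. A row lasts 1/10 s, in which the tool goes at most 50 mm and 8.59 degrees, less where a joint would pass 70% of its speed; a pose out of reach is approached as far as the arm can. A call is refused whole if a number of a shift passes 1 or a number of a turn 0.15, either way. A call with a gripper value outside its range is refused whole. The fingers move at their own pace and stop on an object; "force" is the grip in N (left out, the last holds). Time passes only in rows, so rows that do not move let the fingers close. It gives the time, the measured TCP pose, the force, the opening and the grip force at its end, in the units of the state.
- ctrl.get_obs(): the state, without advancing time (a new reading comes with each control period).
- ctrl.camera(name): name is "scene" or "top" or "wrist"; returns a dict with "color" (480x640x3 uint8, blue, green, red), "K" (3x3 intrinsics, pixels), "pose" (4x4, takes a point from camera to world coordinates); the wrist camera has in their place "tool_from_camera" (4x4, takes a point from camera to tool coordinates, whose origin is the TCP and whose axes are the flange's). Camera axes: x right, y down, z forward; pixel columns grow to the right and rows downward; lengths in m; the calibration is good to about 2 mm. The wrist camera is an equidistant fisheye: a pixel r from the principal point sees the ray r / f radians off the axis. A picture is of the moment at which its call begins: read the wrist's pose just before it. There is no depth.
- ctrl.hand_in(): hands the job in; it is judged then, once.
Trained networks look in a picture, given as the dict that the camera call returned (one of the last four; its "shot" number tells which), for a name from the list of things; names that differ only in an ending like _2 or _b are one class to them, and where a whole thing is asked for, a point or a joint stands for the part that bears it (a point fixed in the world has none). Each returns a list of dicts, best first, with "conf" (0 to 1); they miss things now and then, are a little off and sometimes report something else, mostly with a low value. They report only what shows in the picture. A call takes as long as a camera call. They do not tell look-alikes from the thing itself.
- ctrl.cut_out(name, picture): "mask" (480x640 bool, what is visible of it) and "centre" ([row, column] in pixels, amid what is visible of it).
The state is a dict: "time_s": time; "qpos": joint angles; "joint_vel": joint speeds; "tau": joint torques, N m; "ee_pos": TCP position; "eef_rot": TCP orientation; "force": force on the tool from outside, world axes, zero at the start; "moment": the same for the moment, N m; "grip_width": finger opening in m; "grip_force": force on a finger pad.
Only numpy, scipy, OpenCV 4.12 (cv2) and the standard library are available. Lean on these libraries where they do the work, as an engineer would, in place of code of your own. Each camera call takes 0.05 s, during which the arm holds its last target. There are 200 camera calls.

## Working session

There is one attempt and no reset: what is moved stays moved. The work goes in short steps, Python scripts to look and compute and a tool call to move; the robot and the scene stay as the last step left them, time stands still between calls to the robot, and variables do not carry over. Pictures are saved under pics/ and viewed, at most 10 in all, crops included, and the job is handed in when it is done.

Besides the shell and the picture viewer there is one more tool, called after "Emit:" by a JSON object that holds its "api" and its "payload", one argument or row to a line. move_arm: Moves the arm, as the interface text tells. Its arguments: {"type":"object","properties":{"increments":{"type":"array","items":{"type":"array","items":{"type":"number"}}},"force":{"type":"number"}},"required":["increments"]}

```bash
ls; mkdir -p pics; cat > h.py <<'E'
import numpy as np, cv2, pickle
from station import ctrl
def ray(c,uv):
    K=c["K"];d=np.array([(uv[0]-K[0,2])/K[0,0],(uv[1]-K[1,2])/K[1,1],1.])
    return c["pose"][:3,3],c["pose"][:3,:3]@d
def at(c,uv,z):
    o,d=ray(c,uv);return o+d*(z-o[2])/d[2]
def proj(c,p):
    q=np.linalg.inv(c["pose"])@np.r_[p,1];q=c["K"]@q[:3];return q[:2]/q[2]
E
python3 - <<'E'
from h import *
o=ctrl.get_obs();print({k:np.round(v,3) for k,v in o.items()})
for n in("scene","top"):
    c=ctrl.camera(n);cv2.imwrite(f"pics/{n}0.png",c["color"]);pickle.dump(c,open(n+".pkl","wb"))
    print(n,c["pose"].round(3).tolist(),c["K"].round(1).tolist())
    for t in("cap_center","processor","dial","rest_dish","container","sieve","tongs"):
        for r in ctrl.cut_out(t,c): print(t,round(r["conf"],2),np.round(r["centre"]),r["mask"].sum())
E
```

```text
pics
{'time_s': np.float64(0.0), 'qpos': array([ 1.147,  0.3  ,  1.522,  0.   ,  1.321, -0.067]), 'joint_vel': array([-0.002,  0.   , -0.001, -0.001, -0.001,  0.001]), 'tau': array([-2.0000e-03, -5.3180e+01, -3.5273e+01,  7.1000e-02,  2.4000e-02,
       -0.0000e+00]), 'ee_pos': array([0.192, 0.515, 0.173]), 'eef_rot': array([-3.14 , -0.   ,  2.785]), 'force': array([ 0.036, -0.573,  0.14 ]), 'moment': array([-0.015, -0.02 , -0.009]), 'grip_force': np.float64(0.0), 'grip_width': np.float64(0.094)}
scene [[-0.856, 0.286, -0.43, 1.209], [0.517, 0.47, -0.716, 0.987], [-0.003, -0.835, -0.551, 0.907], [0.0, 0.0, 0.0, 1.0]] [[524.2, 0.0, 318.4], [0.0, 524.2, 238.4], [0.0, 0.0, 1.0]]
cap_center 0.82 [339. 329.] 699
cap_center 0.76 [297. 261.] 574
cap_center 0.73 [316. 297.] 374
cap_center 0.7 [220. 325.] 247
cap_center 0.56 [242. 342.] 308
processor 0.57 [263. 334.] 6012
dial 0.56 [222. 325.] 228
rest_dish 0.87 [339. 437.] 1712
container 0.75 [203. 301.] 922
container 0.34 [415. 489.] 1431
sieve 0.74 [223. 327.] 245
sieve 0.72 [188. 235.] 381
tongs 0.91 [415. 482.] 1297
top [[-0.018, -0.988, 0.152, 0.397], [-1.0, 0.018, -0.002, -0.011], [-0.001, -0.152, -0.988, 1.515], [0.0, 0.0, 0.0, 1.0]] [[516.4, 0.0, 326.7], [0.0, 516.4, 233.3], [0.0, 0.0, 1.0]]
cap_center 0.77 [203. 244.] 448
cap_center 0.69 [176. 317.] 427
cap_center 0.54 [190. 283.] 226
processor 0.8 [251. 327.] 5684
dial 0.77 [255. 351.] 305
rest_dish 0.91 [283. 211.] 1757
container 0.79 [281. 446.] 1474
sieve 0.69 [238. 526.] 884
tongs 0.86 [260. 136.] 509
```

View pics/scene0.png

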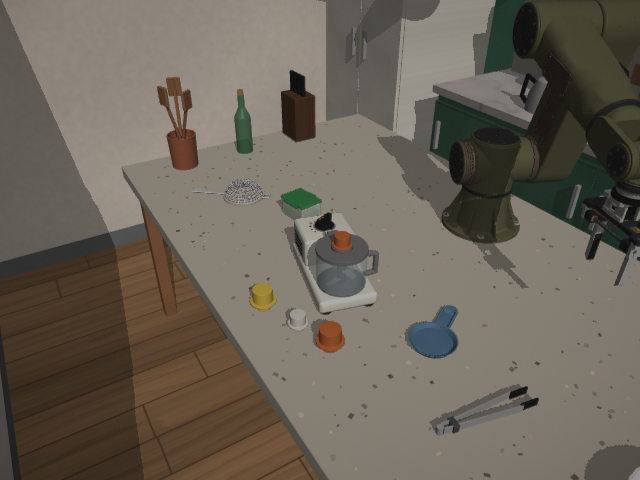

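View pics/top0.png

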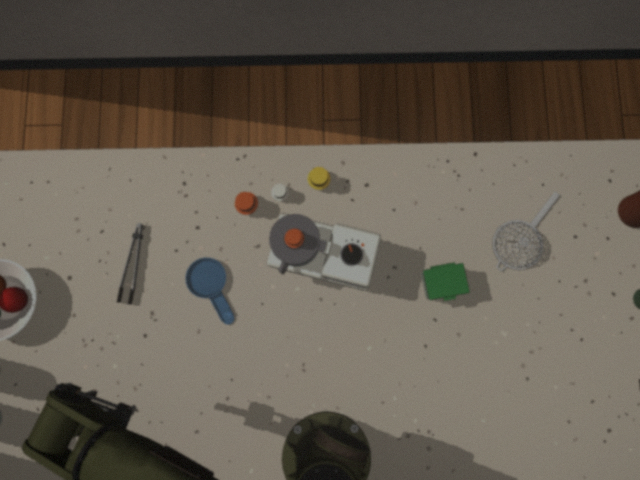

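Look-alikes: the orange cap on the lid (scene 342,242; top 294,238), a larger orange cap on the table (330,337; 246,203), a white one (297,317; 280,191) and a yellow one (262,297; 319,177). I choose the smaller orange one on the lid and check it in a crop.

```bash
cat > m.py <<'E'
from h import *
from scipy.optimize import minimize
C={n:pickle.load(open(n+".pkl","rb")) for n in("scene","top")}
def cyl(x,y,r,z0,z1):
    a=np.linspace(0,2*np.pi,40)
    return [np.c_[x+r*np.cos(a),y+r*np.sin(a),0*a+z] for z in(z0,z1)]
S=4
def render(c,parts):
    m=np.zeros((480*S,640*S),np.uint8)
    for p in parts:
        uv=np.array([proj(c,q) for q in np.vstack(p)])
        h=cv2.convexHull(((uv+.5)*S).astype(np.float32)).astype(np.int32);cv2.fillConvexPoly(m,h,1)
    return cv2.resize(m.astype(np.float32),(640,480),interpolation=cv2.INTER_AREA)
def fit(masks,model,x0,step=.01):
    f=lambda x:sum(np.abs(render(C[n],model(x))-masks[n]).sum()/masks[n].sum() for n in masks)
    r=minimize(f,x0,method="Nelder-Mead",options=dict(initial_simplex=np.vstack([x0]+[np.array(x0)+step*e for e in np.eye(len(x0))]),xatol=1e-4,fatol=1e-4))
    return r.x,r.fun
def comp(m,uv):
    n,l=cv2.connectedComponents(m.astype(np.uint8));
    ys,xs=np.nonzero(m);i=np.argmin((xs-uv[0])**2+(ys-uv[1])**2);return (l==l[ys[i],xs[i]]).astype(np.float32)
def hsv(c): return cv2.cvtColor(c["color"],cv2.COLOR_BGR2HSV)
def orange(c):
    h=hsv(c);return (h[...,0]<14)&(h[...,1]>150)&(h[...,2]>80)
def blue(c):
    h=hsv(c);return (h[...,0]>95)&(h[...,0]<120)&(h[...,1]>90)
E
python3 - <<'E'
from m import *
cap=lambda x:[cyl(x[0],x[1],.026,.163,.167),cyl(x[0],x[1],.020,.167,.193)]
M={"scene":comp(orange(C["scene"]),(342,240)),"top":comp(orange(C["top"]),(294,238))}
print({n:M[n].sum() for n in M})
x0=at(C["top"],(294,238),.18)[:2]
p,e=fit(M,cap,x0);print("cap",p,e)
for n in M: print(n,fit({n:M[n]},cap,x0))
# rest: dish + handle, angle
def rest(x):
    d=np.array([np.cos(x[2]),np.sin(x[2])]);n=np.array([-d[1],d[0]])*.018
    q=x[:2]-d*.134
    return [cyl(x[0],x[1],.06,.010,.015),[np.r_[x[:2]+n,.015][None],np.r_[x[:2]-n,.015][None]]+cyl(q[0],q[1],.018,.0,.015)]
B={"scene":comp(blue(C["scene"]),(437,339)),"top":comp(blue(C["top"]),(206,275))}
print({n:B[n].sum() for n in B})
r0=[*at(C["top"],(206,278),.015)[:2],.5];h=at(C["top"],(229,316),.015)[:2];r0[2]=np.arctan2(r0[1]-h[1],r0[0]-h[0])
print("rest",r0,fit(B,rest,r0,.02))
for n in B: print(n,fit({n:B[n]},rest,r0,.02))
# dial/processor
for n,uv in(("top",(352,254)),): print("dial approx",at(C[n],uv,.144))
o1,d1=ray(C["scene"],(324,221));print("scene dial",at(C["scene"],(324,221),.144))
a=cv2.resize(C["top"]["color"][190:300,255:395],None,fx=5,fy=5,interpolation=3)
b=cv2.resize(C["scene"]["color"][195:325,270:400],None,fx=4,fy=4,interpolation=3)
cv2.imwrite("pics/cropt.png",a);cv2.imwrite("pics/crops.png",b)
E
```

```text
{'scene': np.float32(288.0), 'top': np.float32(242.0)}
cap [0.59217915 0.07414536] 0.43232035636901855
scene (array([0.59157887, 0.0732736 ]), np.float64(0.142578125))
top (array([0.59355729, 0.07533163]), np.float64(0.28228306770324707))
{'scene': np.float32(1619.0), 'top': np.float32(797.0)}
rest [np.float64(0.5021337684280744), np.float64(0.3382762846697985), np.float64(0.552809265254388)] (array([0.50030982, 0.34455085, 0.53795495]), np.float64(1.3979157209396362))
scene (array([0.49947913, 0.34038958, 0.4952183 ]), np.float64(0.13928350806236267))
top (array([0.51460481, 0.33596757, 0.55523611]), np.float64(1.2282779216766357))
dial approx [ 0.55012903 -0.08035378  0.144     ]
scene dial [ 0.5541105  -0.07202531  0.144     ]
```

View pics/cropt.png

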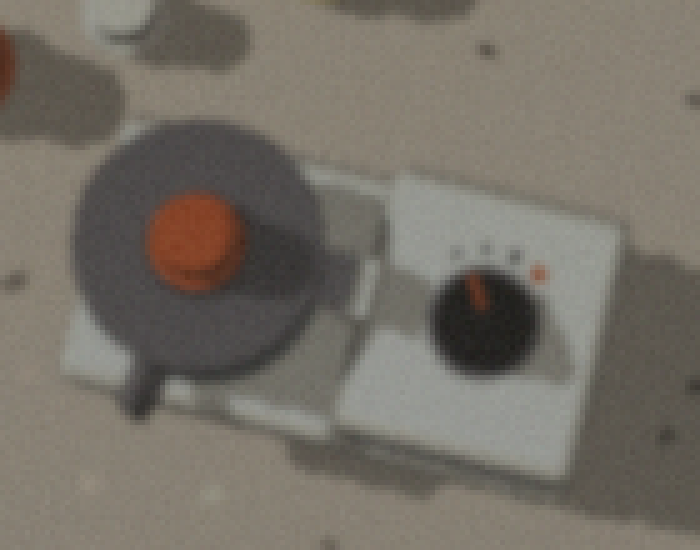

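View pics/crops.png

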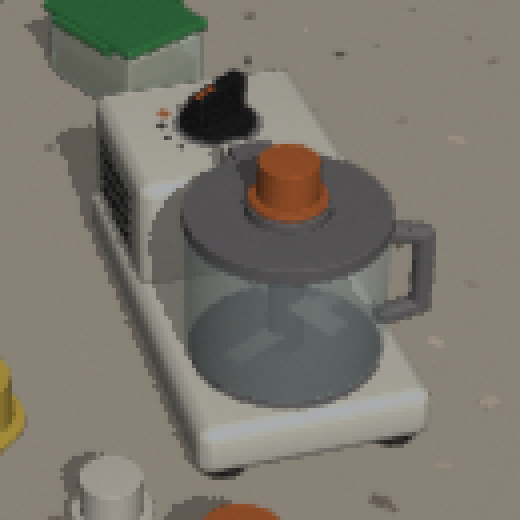

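The crops confirm the cap on the lid: the orange grip sits at about (196,242) in the top crop. The dial is at (485,322), with its stripe back-left and the orange third-click dot at (540,272). Next I move over the cap for a wrist look.

Emit:
{"api": "move_arm", "payload": {
  "increments": [
    [1, -0.4, -0.2, -0.2, 0, 0, 0],
    [1, -0.755, -0.39, -0.14, 0, 0, 0],
    [1, -0.755, -0.39, -0.14, 0, 0, 0],
    [1, -0.755, -0.39, -0.14, 0, 0, 0],
    [1, -0.755, -0.39, -0.14, 0, 0, 0],
    [1, -0.755, -0.39, -0.14, 0, 0, 0],
    [1, -0.755, -0.39, -0.14, 0, 0, 0],
    [1, -0.755, -0.39, -0.14, 0, 0, 0],
    [1, -0.755, -0.39, -0.14, 0, 0, 0],
    [1, -0.755, -0.39, -0.14, 0, 0, 0],
    [1, -0.755, -0.39, -0.14, 0, 0, 0],
    [1, -0.755, -0.39, -0.14, 0, 0, 0],
    [1, -0.755, -0.39, -0.14, 0, 0, 0],
    [1, -0.755, -0.39, -0.14, 0, 0, 0],
    [1, -0.4, -0.2, -0.1, 0, 0, 0],
    [1, 0, 0, 0, 0, 0, 0],
    [1, 0, 0, 0, 0, 0, 0]
  ]
}}

```text
time_s: 2.5
ee_pos: [0.5937, 0.0738, 0.2796]
eef_rot: [-3.142, -0.001, 2.784]
force: [0.4, 0.8, -0.1]
grip_width: 0.094
grip_force: 0.0
```

```bash
cat >> h.py <<'E'
from scipy.spatial.transform import Rotation as R
def wshot():
    o=ctrl.get_obs();c=ctrl.camera("wrist");T=np.eye(4);T[:3,:3]=R.from_euler("xyz",o["eef_rot"]).as_matrix();T[:3,3]=o["ee_pos"]
    c["W"]=T@c["tool_from_camera"];return o,c
def wproj(c,P):
    P=np.atleast_2d(P);q=(P-c["W"][:3,3])@c["W"][:3,:3];K=c["K"]
    r=np.hypot(q[:,0],q[:,1]);t=np.arctan2(r,q[:,2])
    return np.c_[K[0,2]+K[0,0]*t*q[:,0]/r,K[1,2]+K[1,1]*t*q[:,1]/r]
def wat(c,uv,z):
    K=c["K"];a=(np.asarray(uv,float)-[K[0,2],K[1,2]])/[K[0,0],K[1,1]];t=np.linalg.norm(a,axis=-1,keepdims=True)
    d=np.concatenate([np.sin(t)*a/t,np.cos(t)],-1)@c["W"][:3,:3].T
    o=c["W"][:3,3];return o+d*((z-o[2])/d[...,2:])
E
python3 - <<'E'
from m import *
o,c=wshot();cv2.imwrite("pics/w1.png",c["color"]);pickle.dump(c,open("w1.pkl","wb"))
print(c["W"].round(3).tolist(),c["K"].round(1).tolist())
for t in("cap_center","dial","rest_dish"):
    for r in ctrl.cut_out(t,c): print(t,round(r["conf"],2),np.round(r["centre"]),r["mask"].sum())
c2=ctrl.camera("top");r=ctrl.cut_out("rest_dish",c2)[0]
C["top"]=c2
def rest(x):
    d=np.array([np.cos(x[2]),np.sin(x[2])]);n=np.array([-d[1],d[0]])*.018
    q=x[:2]-d*.134
    return [cyl(x[0],x[1],.06,.010,.015),[np.r_[x[:2]+n,.015][None],np.r_[x[:2]-n,.015][None]]+cyl(q[0],q[1],.018,.0,.015)]
print(fit({"top":r["mask"].astype(np.float32)},rest,[.5,.34,.53],.01))
E
```

```text
[[0.35, 0.906, 0.238, 0.524], [0.937, -0.338, -0.091, 0.1], [-0.003, 0.255, -0.967, 0.492], [0.0, 0.0, 0.0, 1.0]] [[371.6, 0.0, 322.6], [0.0, 371.6, 241.4], [0.0, 0.0, 1.0]]
cap_center 0.94 [255. 461.] 2067
cap_center 0.93 [231. 319.] 2657
cap_center 0.85 [301. 395.] 1013
cap_center 0.62 [349. 329.] 1363
dial 0.67 [232. 172.] 1905
rest_dish 0.61 [ 67. 473.] 6881
(array([0.51401026, 0.33922867, 0.53422571]), np.float64(2.234961748123169))
```

View pics/w1.png

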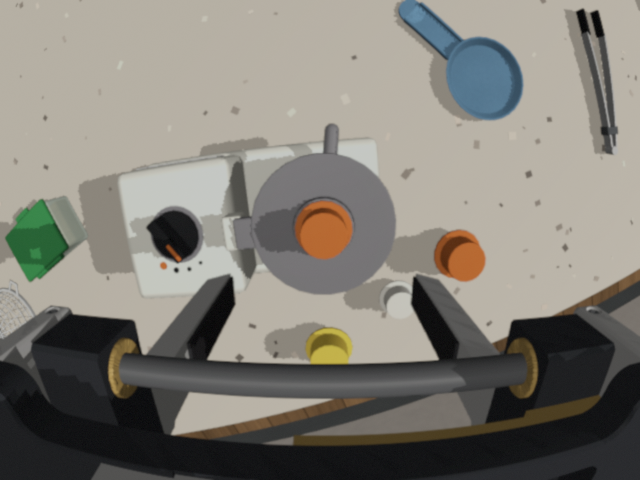

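The wrist view shows the cap at (323,232), the dial at (175,235) with the stripe pointing down-right, and the dish at (484,78). I fit the models in it.

```bash
cat >> m.py <<'E'
def render(c,parts):
    m=np.zeros((480*S,640*S),np.uint8)
    for p in parts:
        P=np.vstack(p);uv=wproj(c,P) if "W" in c else np.array([proj(c,q) for q in P])
        cv2.fillConvexPoly(m,cv2.convexHull(((uv+.5)*S).astype(np.float32)).astype(np.int32),1)
    return cv2.resize(m.astype(np.float32),(640,480),interpolation=cv2.INTER_AREA)
def cap(x,b=.149):return [cyl(x[0],x[1],.026,b+.014,b+.018),cyl(x[0],x[1],.020,b+.018,b+.044)]
def rest(x):
    d=np.array([np.cos(x[2]),np.sin(x[2])]);n=np.array([-d[1],d[0]])*.018;q=x[:2]-d*.134
    return [cyl(x[0],x[1],.06,.012,.015),[np.r_[x[:2]+n,.010][None],np.r_[x[:2]-n,.010][None]]+cyl(q[0],q[1],.018,.0,.012)]
def dial(x):
    d=np.array([np.cos(x[2]),np.sin(x[2])]);n=np.array([-d[1],d[0]])*.0065
    b=[np.r_[x[:2]+s*.025*d+t*n,z][None] for s in(1,-1) for t in(1,-1) for z in(.131,.157)]
    return [cyl(x[0],x[1],.027,.125,.131),b]
E
python3 - <<'E'
from m import *
c=pickle.load(open("w1.pkl","rb"));C["w"]=c
h=hsv(c)
print("cap",fit({"w":comp(orange(c),(323,232))},cap,[.592,.074],.005))
print("rest",fit({"w":comp(blue(c),(484,78))},rest,[.5,.34,.53],.01))
dk=np.zeros((480,640),bool);dk[195:275,138:212]=True
m=dk&((h[...,2]<75)|orange(c));m=comp(m,(175,235));print(m.sum())
print("dial",fit({"w":m},dial,[.552,-.077,.34],.01))
for a in(.0,.2,.34,.5): print(a,fit({"w":m},dial,[.552,-.077,a],.006))
ct=C["top"];mt=np.zeros((480,640),bool);mt[242:268,338:366]=1
mt=comp(mt&((hsv(ct)[...,2]<60)|orange(ct)),(352,256));print(mt.sum(),fit({"top":mt},dial,[.552,-.077,.34],.006))
E
```

```text
cap (array([0.59416152, 0.07320434]), np.float64(0.07243860512971878))
rest (array([0.50314826, 0.34442491, 0.5244585 ]), np.float64(0.08884069323539734))
1859.0
dial (array([ 0.55206802, -0.08027481,  0.35197666]), np.float64(0.06720682978630066))
0.0 (array([ 0.5521666 , -0.08082028,  0.00642398]), np.float64(0.0911780521273613))
0.2 (array([ 0.55211467, -0.0807372 ,  0.20837707]), np.float64(0.0649878978729248))
0.34 (array([ 0.55188802, -0.08028669,  0.34294277]), np.float64(0.06774475425481796))
0.5 (array([ 0.55204393, -0.08060033,  0.50113958]), np.float64(0.07806616276502609))
288.0 (array([ 0.55154505, -0.07993758,  0.34421317]), np.float64(0.1486545205116272))
```

Emit:
{"api": "move_arm", "payload": {
  "force": 15,
  "increments": [
    [0.8, 0, 0, 0.4, 0, 0, 0],
    [0.8, 0, 0, 0.5, 0, 0, 0],
    [0.8, 0, 0, 0.5, 0, 0, 0],
    [0.8, 0, 0, 0.4, 0, 0, 0],
    [0.8, 0, 0, 0.25, 0, 0, 0],
    [0.8, 0, 0, 0.12, 0, 0, 0],
    [0.8, 0, 0, 0, 0, 0, 0],
    [0, 0, 0, 0, 0, 0, 0],
    [0, 0, 0, 0, 0, 0, 0],
    [0, 0, 0, 0, 0, 0, 0],
    [0, 0, 0, 0, 0, 0, 0],
    [0, 0, 0, 0, 0, 0, 0],
    [0, 0, 0, 0, 0, 0, 0],
    [0, 0, 0, 0, 0, 0, 0]
  ]
}}

```text
time_s: 4.2
ee_pos: [0.5939, 0.0737, 0.1715]
eef_rot: [-3.142, -0.0, 2.785]
force: [1.1, 1.3, 0.6]
grip_width: 0.0225
grip_force: 0.0
```

```bash
python3 - <<'E'
from m import *
o,c=wshot();print(o["grip_width"],o["grip_force"],o["ee_pos"]);cs=ctrl.camera("scene")
C["s"]=cs
m=comp(orange(cs),(342,240));print(m.sum())
a=cv2.resize(cs["color"][170:310,270:430],None,fx=3.5,fy=3.5,interpolation=3)
b=cv2.resize(c["color"],(0,0),fx=.35,fy=1) if 0 else c["color"][120:360,200:440]
b=cv2.resize(b,(a.shape[0]//2,a.shape[0]//2))
im=np.zeros((a.shape[0],800,3),np.uint8);im[:,:a.shape[1]]=a;im[:b.shape[0],a.shape[1]:a.shape[1]+b.shape[1]]=b[:,:800-a.shape[1]]
cv2.imwrite("pics/g1.png",im)
E
```

```text
0.02250212918733396 0.0 [0.59388384 0.07369433 0.17145492]
265.0
```

View pics/g1.png

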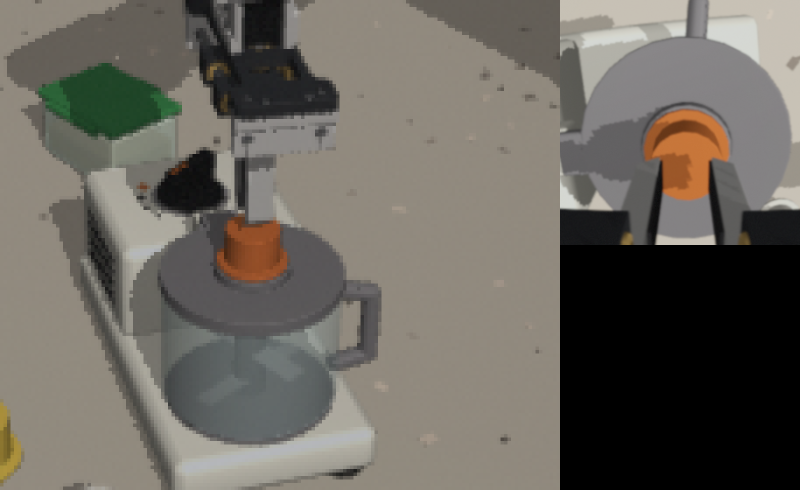

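```bash
python3 - <<'E'
from m import *
o,c=wshot();c2=C["scene"];C["w2"]=c
print(o["grip_width"],o["ee_pos"],o["force"])
P=o["ee_pos"]
for z in(.149,.1715,.193,.25):
  q=proj(c2,[P[0],P[1],z]);print(z,q,"crop",(q-[270,170])*3.5)
m=comp(orange(c),(322,200));ys,xs=np.nonzero(m);print("orange wrist",m.sum(),xs.min(),xs.max(),ys.min(),ys.max())
print("cap from wrist",fit({"w2":m},cap,[.594,.073],.005))
print("tip wrist",wproj(c,[P,P+[0,0,.019]]), wproj(c,[[.594,.0733,.193]]))
cs=ctrl.camera("scene");C["s"]=cs
m=comp(orange(cs),(342,240));print("scene now",fit({"s":m},cap,[.594,.073],.005))
cv2.imwrite("pics/w2.png",c["color"])
E
```

```text
0.014949779064596063 [0.59390684 0.07370461 0.17144459] [-0.32477977 -0.34740217  1.58855228]
0.149 [340.68614344 249.12048741] crop [247.40150203 276.92170594]
0.1715 [340.87025327 241.77937206] crop [248.04588646 251.22780221]
0.193 [341.04943095 234.6349194 ] crop [248.67300833 226.22221789]
0.25 [341.5405028  215.05413455] crop [250.3917598  157.68947092]
orange wrist 4485.0 283 364 228 315
cap from wrist (array([0.5947889 , 0.07314828]), np.float64(0.32094481587409973))
tip wrist [[323.37378522 270.1791677 ]
 [323.35218923 281.39512281]] [[322.71899173 283.43811211]]
scene now (array([0.59158085, 0.07327283]), np.float64(0.20467032492160797))
```

View pics/w2.png

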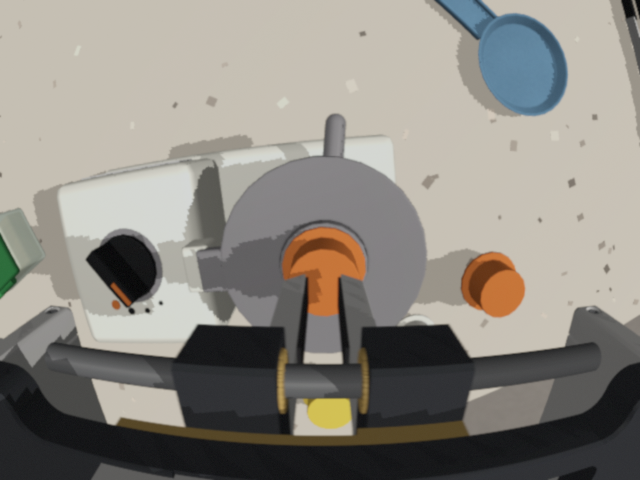

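```bash
python3 - <<'E'
from m import *
c=C["scene"];P=np.array([.192,.515,.173]);y=np.array([.349,.937,0])
for z in(0,.01,.02,.03):
  print(z,[proj(c,P+s*.053*y+[0,0,z]).round() for s in(1,-1)])
cv2.imwrite("pics/s0crop.png",cv2.resize(c["color"][170:300,560:640],None,fx=4,fy=4,interpolation=3))
o=ctrl.get_obs();print(o["time_s"],o["grip_width"],o["grip_force"],o["force"])
E
```

```text
0 [array([613., 298.]), array([584., 269.])]
0.01 [array([615., 294.]), array([585., 265.])]
0.02 [array([616., 290.]), array([586., 262.])]
0.03 [array([617., 287.]), array([587., 258.])]
4.4 0.006698474618703504 0.0 [ 0.04921226 -0.26457703 -0.13889537]
```

View pics/s0crop.png

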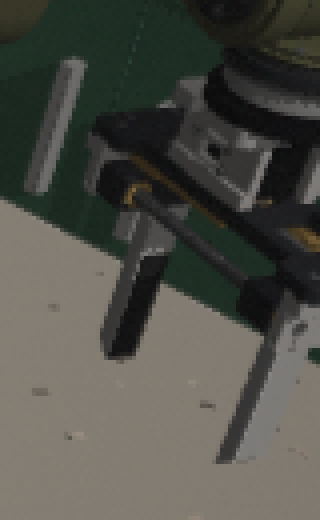

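```bash
python3 - <<'E'
from m import *
c=pickle.load(open("w1.pkl","rb"));T=np.linalg.inv(np.linalg.inv(c["tool_from_camera"]))
c["W"]=c["tool_from_camera"];print(c["W"].round(3).tolist())
for d in(0,.01,.02,.03,.04):
  print(d,wproj(c,[[x,s*.047,-d] for x in(-.008,.008) for s in(-1,1)]).round(0).tolist())
E
python3 - <<'E'
import cv2
a=cv2.imread("pics/w1.png")[260:320,190:460]
cv2.imwrite("pics/tips.png",cv2.resize(a,None,fx=2.9,fy=2.9,interpolation=3))
E
```

```text
[[0.0, -0.967, -0.255, 0.074], [1.0, 0.001, -0.002, 0.0], [0.003, -0.255, 0.967, -0.213], [0.0, 0.0, 0.0, 1.0]]
0 [[248.0, 282.0], [399.0, 282.0], [246.0, 257.0], [401.0, 257.0]]
0.01 [[244.0, 288.0], [402.0, 288.0], [243.0, 262.0], [404.0, 262.0]]
0.02 [[241.0, 294.0], [406.0, 294.0], [239.0, 268.0], [408.0, 268.0]]
0.03 [[237.0, 301.0], [409.0, 302.0], [235.0, 274.0], [412.0, 274.0]]
0.04 [[233.0, 309.0], [413.0, 309.0], [231.0, 281.0], [416.0, 281.0]]
```

View pics/tips.png

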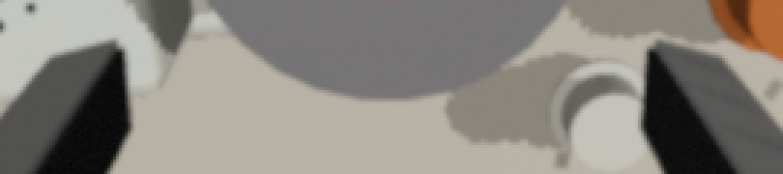

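Measured against the pad tips, the real fingertips lie about 31 mm behind the reported TCP, so the fingers closed above the cap without touching it. I reopen and go down by that much.

Emit:
{"api": "move_arm", "payload": {
  "force": 15,
  "increments": [
    [0.8, 0, 0, 0, 0, 0, 0],
    [0.8, 0, 0, 0, 0, 0, 0],
    [0.8, 0, 0, 0, 0, 0, 0],
    [0.8, 0, 0, 0, 0, 0, 0],
    [0.8, 0, 0, 0, 0, 0, 0],
    [0.8, 0, 0, 0, 0, 0, 0],
    [0.8, 0, 0, 0, 0, 0, 0],
    [0.8, 0, 0, 0, 0, 0, 0],
    [0.8, 0, 0, 0.15, 0, 0, 0],
    [0.8, 0, 0, 0.2, 0, 0, 0],
    [0.8, 0, 0, 0.15, 0, 0, 0],
    [0.8, 0, 0, 0.1, 0, 0, 0],
    [0.8, 0, 0, 0, 0, 0, 0]
  ]
}}

```text
time_s: 5.7
ee_pos: [0.5935, 0.0737, 0.1404]
eef_rot: [-3.141, -0.002, 2.785]
force: [-0.1, -1.0, 0.2]
grip_width: 0.0752
grip_force: 0.0
```

Emit:
{"api": "move_arm", "payload": {
  "force": 15,
  "increments": [
    [0.3, 0, 0, 0, 0, 0, 0],
    [0.3, 0, 0, 0, 0, 0, 0],
    [0.3, 0, 0, 0, 0, 0, 0],
    [0.3, 0, 0, 0, 0, 0, 0],
    [0.3, 0, 0, 0, 0, 0, 0],
    [0.3, 0, 0, 0, 0, 0, 0],
    [0.3, 0, 0, 0, 0, 0, 0]
  ]
}}

```text
time_s: 6.4
ee_pos: [0.5939, 0.0737, 0.1416]
eef_rot: [3.142, 0.0, 2.785]
force: [-1.2, 0.2, 2.1]
grip_width: 0.0398
grip_force: 15.0
```

Emit:
{"api": "move_arm", "payload": {
  "increments": [
    [0.3, 0, 0, -0.15, 0, 0, 0],
    [0.3, 0, 0, -0.25, 0, 0, 0],
    [0.3, 0, 0, -0.4, 0, 0, 0],
    [0.3, 0, 0, -0.4, 0, 0, 0],
    [0.3, 0, 0, -0.3, 0, 0, 0],
    [0.3, 0, 0, -0.1, 0, 0, 0],
    [0.3, 0, 0, 0, 0, 0, 0],
    [0.3, 0.2, 0.25, 0, 0, 0, 0],
    [0.3, 0.45, 0.55, 0, 0, 0, 0],
    [0.3, 0.5, 0.6, 0, 0, 0, 0],
    [0.3, 0.5, 0.6, 0, 0, 0, 0],
    [0.3, 0.5, 0.6, 0, 0, 0, 0],
    [0.3, 0.5, 0.6, 0, 0, 0, 0],
    [0.3, 0.5, 0.6, 0, 0, 0, 0],
    [0.3, 0.3, 0.4, 0, 0, 0, 0],
    [0.3, 0.15, 0.2, 0, 0, 0, 0],
    [0.3, 0, 0, 0, 0, 0, 0]
  ]
}}

```text
time_s: 8.1
ee_pos: [0.5011, 0.3439, 0.2207]
eef_rot: [-3.141, -0.001, 2.787]
force: [0.0, -0.1, -1.3]
grip_width: 0.0399
grip_force: 15.0
```

```bash
python3 - <<'E'
from m import *
o,c=wshot();C["w"]=c;print(o["time_s"],o["ee_pos"],o["grip_width"],o["grip_force"])
cv2.imwrite("pics/w3.png",c["color"])
print("rest",fit({"w":comp(blue(c),wproj(c,[.503,.39,.01])[0])},rest,[.503,.343,.53],.01), "(cap hides part)")
m=comp(orange(c),wproj(c,[*o["ee_pos"][:2],o["ee_pos"][2]+.05])[0]);b=o["ee_pos"][2]+.0074
print(m.sum(),"cap bottom expected",b,fit({"w":m},lambda x:cap(x,b),o["ee_pos"][:2],.005))
E
```

```text
8.1 [0.50111292 0.3439315  0.22069757] 0.03986745776584379 14.999962449073792
rest (array([0.506076  , 0.34097962, 0.49262952]), np.float64(0.21012726426124573)) (cap hides part)
7115.0 cap bottom expected 0.22809757251949483 (array([0.50201049, 0.34337096]), np.float64(0.10513879358768463))
```

View pics/w3.png

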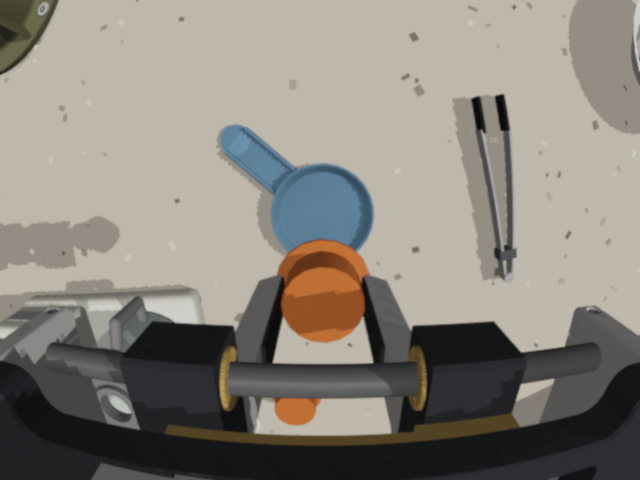

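The cap is held upright at (323,290), above the dish at (322,210). Lowering now.

Emit:
{"api": "move_arm", "payload": {
  "increments": [
    [0.3, 0, 0, 0.25, 0, 0, 0],
    [0.3, 0, 0, 0.5, 0, 0, 0],
    [0.3, 0, 0, 0.7, 0, 0, 0],
    [0.3, 0, 0, 0.7, 0, 0, 0],
    [0.3, 0, 0, 0.7, 0, 0, 0],
    [0.3, 0, 0, 0.6, 0, 0, 0],
    [0.3, 0, 0, 0.4, 0, 0, 0],
    [0.3, 0, 0, 0.2, 0, 0, 0],
    [0.3, 0, 0, 0.1, 0, 0, 0],
    [0.3, 0, 0, 0, 0, 0, 0],
    [0.3, 0, 0, 0, 0, 0, 0]
  ]
}}

```text
time_s: 9.25
ee_pos: [0.5026, 0.3428, 0.0149]
eef_rot: [3.14, 0.001, 2.785]
force: [0.2, -0.3, -0.8]
grip_width: 0.0396
grip_force: 15.0
```

Emit:
{"api": "move_arm", "payload": {
  "increments": [
    [0.3, 0, 0, 0.06, 0, 0, 0],
    [0.3, 0, 0, 0.06, 0, 0, 0],
    [0.3, 0, 0, 0.05, 0, 0, 0],
    [0.3, 0, 0, 0.03, 0, 0, 0],
    [0.3, 0, 0, 0.02, 0, 0, 0],
    [0.3, 0, 0, 0, 0, 0, 0],
    [0.3, 0, 0, 0, 0, 0, 0]
  ]
}}

```text
time_s: 9.95
ee_pos: [0.5021, 0.3427, 0.003]
eef_rot: [3.142, 0.0, 2.785]
force: [0.0, -0.7, -0.2]
grip_width: 0.0398
grip_force: 15.0
```

Emit:
{"api": "move_arm", "payload": {
  "increments": [
    [0.3, 0, 0, 0.03, 0, 0, 0],
    [0.3, 0, 0, 0.03, 0, 0, 0],
    [0.3, 0, 0, 0.02, 0, 0, 0],
    [0.3, 0, 0, 0, 0, 0, 0],
    [0.3, 0, 0, 0, 0, 0, 0]
  ]
}}

```text
time_s: 10.45
ee_pos: [0.5021, 0.3427, -0.0011]
eef_rot: [-3.142, -0.0, 2.785]
force: [-0.4, -0.5, 0.4]
grip_width: 0.0394
grip_force: 15.0
```

Emit:
{"api": "move_arm", "payload": {
  "increments": [
    [0.3, 0, 0, 0.02, 0, 0, 0],
    [0.3, 0, 0, 0.02, 0, 0, 0],
    [0.3, 0, 0, 0, 0, 0, 0],
    [0.3, 0, 0, 0, 0, 0, 0]
  ]
}}

```text
time_s: 10.85
ee_pos: [0.5022, 0.3427, -0.0024]
eef_rot: [3.141, 0.0, 2.785]
force: [-2.7, -2.1, 6.4]
grip_width: 0.0398
grip_force: 15.0
```

Contact at 6 N. Releasing and rising.

Emit:
{"api": "move_arm", "payload": {
  "increments": [
    [0.45, 0, 0, -0.01, 0, 0, 0],
    [0.6, 0, 0, 0, 0, 0, 0],
    [0.75, 0, 0, 0, 0, 0, 0],
    [0.75, 0, 0, 0, 0, 0, 0],
    [0.75, 0, 0, 0, 0, 0, 0],
    [0.75, 0, 0, -0.2, 0, 0, 0],
    [0.75, 0, 0, -0.4, 0, 0, 0],
    [0.75, 0, 0, -0.6, 0, 0, 0],
    [0.75, 0, 0, -0.8, 0, 0, 0],
    [0.75, 0, 0, -0.8, 0, 0, 0],
    [0.75, 0, 0, -0.8, 0, 0, 0],
    [0.75, 0, 0, -0.5, 0, 0, 0],
    [0.75, 0, 0, 0, 0, 0, 0]
  ]
}}

```text
time_s: 12.15
ee_pos: [0.5032, 0.3434, 0.2074]
eef_rot: [3.136, 0.004, 2.785]
force: [-0.3, 0.1, 0.6]
grip_width: 0.0706
grip_force: 0.0
```

```bash
python3 - <<'E'
from m import *
o,c=wshot();C["w"]=c;print(o["time_s"],o["ee_pos"],o["grip_width"],o["force"])
m=comp(orange(c),wproj(c,[.502,.343,.03])[0])
print(m.sum(),"cap",fit({"w":m},lambda x:cap(x,.005),[.502,.343],.005))
b=comp(blue(c),wproj(c,[.502,.39,.01])[0]);b=np.maximum(b,m);print("rest",fit({"w":b},rest,[.503,.343,.53],.006))
# dial plan: bar x-dir yaw target 0.34+pi, current yaw
yaw=o["eef_rot"][2];t=np.array([.552,-.0803])-o["ee_pos"][:2]
print("turn about tool z",yaw-(0.34+np.pi),"tool shift/50mm",np.array([[np.cos(yaw),np.sin(yaw)],[np.sin(yaw),-np.cos(yaw)]])@t/.05,o["qpos"])
E
```

```text
12.15 [0.50315309 0.34337159 0.20736805] 0.07060605602685902 [-0.25200763  0.06076617  0.58524266]
1620.0 cap (array([0.50219806, 0.34174084]), np.float64(0.1103009283542633))
rest (array([0.50315224, 0.34144569, 0.50917033]), np.float64(0.10721006989479065))
turn about tool z -0.6967765230538565 tool shift/50mm [-3.87481121 -7.59863759] [ 5.38735541e-01  4.07453307e-01  1.29930088e+00 -2.48492194e-05
  1.42779839e+00 -6.75292918e-01]
```

The cap stands in the dish within 1 mm of its centre. Now over to the dial.

Emit:
{"api": "move_arm", "payload": {
  "increments": [
    [0.6, -0.17, -0.35, 0, 0, 0, 0],
    [0.6, -0.35, -0.7, 0, 0, 0, 0],
    [0.6, -0.4, -0.78, 0, 0, 0, 0],
    [0.6, -0.4, -0.78, 0, 0, 0, 0],
    [0.6, -0.4, -0.78, 0, 0, 0, 0],
    [0.6, -0.4, -0.78, 0, 0, 0, 0],
    [0.6, -0.4, -0.78, 0, 0, 0, 0],
    [0.6, -0.4, -0.78, 0, 0, 0, 0],
    [0.6, -0.4, -0.78, 0, 0, 0, 0],
    [0.6, -0.35, -0.7, 0, 0, 0, 0],
    [0.6, -0.2, -0.4, 0, 0, 0, 0],
    [0.6, 0, 0, 0, 0, 0, -0.14],
    [0.6, 0, 0, 0, 0, 0, -0.14],
    [0.6, 0, 0, 0, 0, 0, -0.14],
    [0.6, 0, 0, 0, 0, 0, -0.14],
    [0.6, 0, 0, 0, 0, 0, -0.137],
    [0.6, 0, 0, 0, 0, 0, 0],
    [0.6, 0, 0, 0, 0, 0, 0]
  ]
}}

```text
time_s: 14.0
ee_pos: [0.5499, -0.0819, 0.2017]
eef_rot: [3.141, -0.001, -2.806]
force: [-0.7, 0.7, 0.1]
grip_width: 0.0565
grip_force: 0.0
```

```bash
python3 - <<'E'
from m import *
o,c=wshot();C["w"]=c;print(o["time_s"],o["ee_pos"],o["eef_rot"],o["qpos"][5])
h=hsv(c);u=wproj(c,[.552,-.0803,.145])[0].astype(int);dk=np.zeros((480,640),bool);dk[u[1]-60:u[1]+60,u[0]-60:u[0]+60]=1
m=comp(dk&((h[...,2]<75)|orange(c)),u);print(u,m.sum())
for a in(.2,.35,.5): print("dial",fit({"w":m},dial,[.552,-.0803,a],.006))
s=comp(dk&orange(c)&(h[...,2]>60),u);ys,xs=np.nonzero(s);p=wat(c,[xs.mean(),ys.mean()],.157);print("stripe",p,s.sum(),np.arctan2(p[1]+.0803,p[0]-.552))
cv2.imwrite("pics/w4.png",c["color"])
E
```

```text
14.0 [ 0.54985571 -0.0818626   0.20168936] [ 3.14095183e+00 -1.21474448e-03 -2.80597259e+00] -2.1200312807821007
[324 249] 3598.0
dial (array([ 0.55243333, -0.07890495,  0.20565781]), np.float64(0.06340327858924866))
dial (array([ 0.55237287, -0.07913525,  0.35140243]), np.float64(0.04931559041142464))
dial (array([ 0.55267989, -0.0790995 ,  0.49911473]), np.float64(0.06291689723730087))
stripe [ 0.56516892 -0.07422062  0.157     ] 184.0 0.4324960839415781
```

View pics/w4.png

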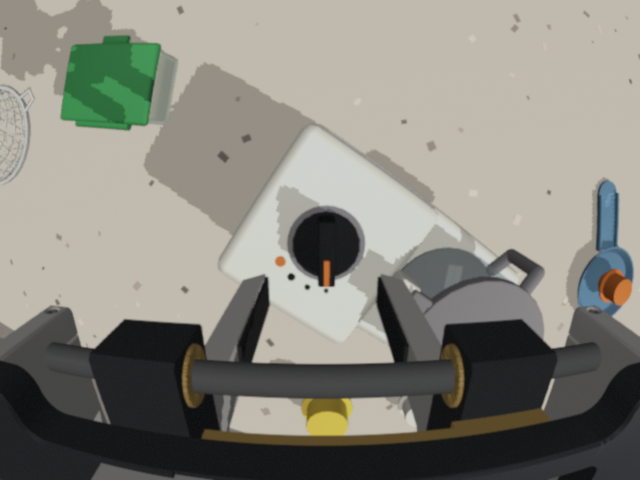

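The bar is aligned with the tool axis at (326,245), and the orange third-click dot is clockwise of it at (280,261). I descend and grip.

Emit:
{"api": "move_arm", "payload": {
  "force": 50,
  "increments": [
    [0.6, -0.064, 0.033, 0.2, 0, 0, 0],
    [0.6, 0, 0, 0.45, 0, 0, 0],
    [0.6, 0, 0, 0.5, 0, 0, 0],
    [0.6, 0, 0, 0.4, 0, 0, 0],
    [0.6, 0, 0, 0.25, 0, 0, 0],
    [0.6, 0, 0, 0.12, 0, 0, 0],
    [0.6, 0, 0, 0, 0, 0, 0],
    [0.1, 0, 0, 0, 0, 0, 0],
    [0, 0, 0, 0, 0, 0, 0],
    [0, 0, 0, 0, 0, 0, 0],
    [0, 0, 0, 0, 0, 0, 0],
    [0, 0, 0, 0, 0, 0, 0],
    [0, 0, 0, 0, 0, 0, 0],
    [0, 0, 0, 0, 0, 0, 0],
    [0, 0, 0, 0, 0, 0, 0]
  ]
}}

```text
time_s: 15.55
ee_pos: [0.5528, -0.0782, 0.1066]
eef_rot: [3.141, -0.0, -2.801]
force: [-3.0, 5.0, 3.5]
grip_width: 0.0127
grip_force: 50.0
```

Emit:
{"api": "move_arm", "payload": {
  "increments": [
    [0, 0, 0, 0, 0, 0, 0.08],
    [0, 0, 0, 0, 0, 0, 0.08],
    [0, 0, 0, 0, 0, 0, 0.08],
    [0, 0, 0, 0, 0, 0, 0.08],
    [0, 0, 0, 0, 0, 0, 0.08],
    [0, 0, 0, 0, 0, 0, 0.08],
    [0, 0, 0, 0, 0, 0, 0.08],
    [0, 0, 0, 0, 0, 0, 0.08],
    [0, 0, 0, 0, 0, 0, 0.08],
    [0, 0, 0, 0, 0, 0, 0.08],
    [0, 0, 0, 0, 0, 0, 0.08],
    [0, 0, 0, 0, 0, 0, 0.08],
    [0, 0, 0, 0, 0, 0, 0.08],
    [0, 0, 0, 0, 0, 0, 0.08],
    [0, 0, 0, 0, 0, 0, 0.08],
    [0, 0, 0, 0, 0, 0, 0.02],
    [0, 0, 0, 0, 0, 0, 0],
    [0, 0, 0, 0, 0, 0, 0]
  ]
}}

```text
time_s: 17.35
ee_pos: [0.5527, -0.0785, 0.1066]
eef_rot: [-3.141, -0.001, 2.264]
force: [-3.1, 4.0, 3.9]
grip_width: 0.0126
grip_force: 50.0
```

```bash
python3 - <<'E'
from m import *
o,c=wshot();print(o["time_s"],o["ee_pos"],o["eef_rot"],o["grip_width"],o["grip_force"],o["force"],o["moment"])
a=c["color"][180:380,200:450]
m=comp(orange(c),wproj(c,[.503,.342,.03])[0]);ys,xs=np.nonzero(m);print("cap",wat(c,[xs.mean(),ys.mean()],.035),m.sum())
t=ctrl.camera("top");b=t["color"][200:320,170:390]
cv2.imwrite("pics/end.png",np.hstack([cv2.resize(a,(400,320)),cv2.resize(b,(400,320))]))
E
```

```text
17.35 [ 0.5527074  -0.07851622  0.10657254] [-3.14139796e+00 -6.78098857e-04  2.26413015e+00] 0.012592109596907734 50.01753509044647 [-3.11046611  4.04114645  3.85682263] [0.64496601 0.87683974 0.15841256]
cap [ 0.60417634 -0.14106246  0.035     ] 336.0
```

View pics/end.png

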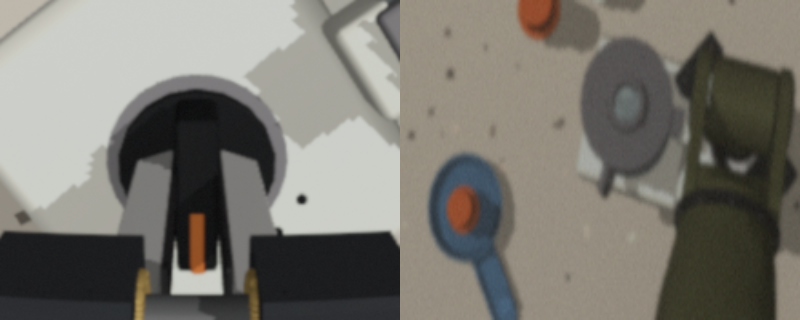

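The dial turned with the fingers by about 1.22 rad, its bar still square between the pads, and the cap stands in the dish. I hold a bit longer before handing in.

Emit:
{"api": "move_arm", "payload": {
  "increments": [
    [0, 0, 0, 0, 0, 0, 0],
    [0, 0, 0, 0, 0, 0, 0],
    [0, 0, 0, 0, 0, 0, 0],
    [0, 0, 0, 0, 0, 0, 0],
    [0, 0, 0, 0, 0, 0, 0],
    [0, 0, 0, 0, 0, 0, 0],
    [0, 0, 0, 0, 0, 0, 0],
    [0, 0, 0, 0, 0, 0, 0]
  ]
}}

```text
time_s: 18.25
ee_pos: [0.5527, -0.0785, 0.1065]
eef_rot: [-3.141, -0.001, 2.264]
force: [-3.6, 3.3, 3.7]
grip_width: 0.0124
grip_force: 50.0
```

```bash
python3 -c "
from station import ctrl
print(ctrl.hand_in())"
```

```text
the job is handed in; nothing more can be done
None
```

Handed in at about 18 s, no verdict returned: the orange cap stands upright in the spoon-rest dish, within about 1 mm of its centre, and the fingers hold the dial on its third click at 50 N after a turn of about 1.22 rad; I viewed 12 pictures, two over the limit of 10.

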